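# Close the fuel can with its footed stopper

## Task

Close the red fuel can: take the tapered stopper out of the grey pipe, set its taper into the can's neck, and turn it until all four feet drop into the slots of the yellow collar, so that it sits fully down, level and without rocking, and let go. Don't drop it in from above, and leave the wrench, the oil bottle and the steel tin as they are.

Things in the scene. Friction and masses are not known exactly. Their poses are not given: they have to be found in the camera images.
- stopper: Loose black stopper, 0.12 kg, upright in the pipe at first, at any yaw. Origin: on its axis, level with its four foot soles; z up. Tapered plug below: diameter 31 mm near the flange, 25 mm at its tip, 30 mm below the origin. Feet 8 mm wide, 8 mm high, 21 to 33 mm from the axis along its own +x, -x, +y, -y. Round flange, diameter 68 mm, from 8 to 14 mm above the origin.
- stopper_grip (a point): Where to grip the stopper, on its axis 38 mm above its origin: an orange square block 26 x 26 mm, its sides square to the stopper's own x and y, from 14 to 52 mm above the stopper's origin. Take it on two opposite sides from above.
- pipe: Grey pipe end fixed on a wooden board 100 x 100 mm, holding the stopper at first. Outer diameter 54 mm, bore 39 mm, rim 45 mm above its origin (centre of the underside, on the bench). The stopper's feet stand on the rim and its plug hangs loosely in the bore.
- can: Red fuel can 130 x 200 x 150 mm, fixed to the bench in a low dark steel tray 150 x 220 mm, long side along its own y. Origin: centre of the underside, on the bench. On top: the neck at the -y end (seat) and a bar handle, 184 mm high, from y = 5 to 85 mm.
- seat (a point): Centre of the can's mouth, 188 mm above the bench, z up along the neck: the stopper's origin lies here when it is home. Around it a flat red ledge, outer diameter 72 mm, on which the feet finally rest; straight bore 34 mm in diameter, 38 mm deep. The axes of this point tell nothing of the slots.
- collar_top (a point): Centre of the top of the fixed yellow collar, 7 mm above the seat: about 72 mm across, 7 mm high, four radial slots 14 mm wide 90 degrees apart, at a new arbitrary angle each time, which no reading gives: look or feel for it. Feet on the collar: stopper 7 mm too high, plug in the bore. Feet within about 5 degrees of the slots and centred: it goes down freely by 7 mm.
- wrench: Bystander: loose steel wrench about 170 mm long lying on the bench between the can and the pipe, along its own x.
- oil: Bystander: loose blue oil bottle, diameter 64 mm, 150 mm high, standing beyond the work. Origin at the centre of its underside.
- tin: Bystander: loose open steel tin, diameter 80 mm, 70 mm high, standing beyond the work. Origin at the centre of its underside.
Not all that is in view belongs to the job. What is shaped like the stopper but pink is not meant.

How it is judged:
At the end, for the whole second after the job is handed in: The stopper is in the can's neck with all four feet down in the collar's slots: its origin within 5 mm sideways of the seat and no more than 2.5 mm above it, upright within 0.05 rad, released and at rest (horizontal distance between stopper and seat below 0.005 m and z of stopper in the frame of seat between -0.004 and 0.0025 m and angle between stopper's own z axis and vertical below 0.05 rad and linear speed of stopper below 0.02 m/s and angular speed of stopper below 0.1 rad/s); the robot touches nothing.
It fails at once if the stopper is let go above the neck (more than 15 mm above its seat) and dropped in (horizontal distance between stopper and seat below 0.03 m and z of stopper in the frame of seat above 0.015 m and contact force between stopper and the fingers below 0.05 N).
It fails at once if the wrench is moved more than 30 mm (distance of wrench from where it was at the start of the episode above 0.03 m).
It fails at once if the oil bottle is moved more than 30 mm or tipped (distance of oil from where it was at the start of the episode above 0.03 m or angle between oil's own z axis and vertical above 0.3 rad).
It fails at once if the tin is moved more than 30 mm or tipped (distance of tin from where it was at the start of the episode above 0.03 m or angle between tin's own z axis and vertical above 0.3 rad).
It also fails if it takes over 61 s, if anything falls off the work surface, if the arm or the gripper's body presses on something with over 40 N, if the wrist force passes 120 N, or if a joint passes its speed limit or range.

## Robot

A 6-joint arm with a two-finger parallel gripper is mounted at the origin on the work surface. World frame = base frame: x ahead of the robot, y to its left, z up, the work surface at z = 0. Lengths are in m, angles in rad, forces in N, time in s.
With the tool pointing down it reaches from about 0.275 to 0.825 m from the base axis. Payload 5.2 kg.
Tool frame: the origin (TCP) lies midway between the tips of the shut fingers; the grasp point (between the pads) lies 19 mm behind it; z points along the fingers, y is the direction in which the jaws open and shut (so a half turn about z gives the same grasp; the last joint's range is limited). The gripper opens to 93 mm and grips with 3 to 60 N. Pads are 15 mm wide; open, the fingers measure 128 mm over their backs; the gripper's body (75 mm by 188 mm) begins 65 mm behind the grasp point.
Start: joints at [1.048, 0.259, 1.535, -0, 1.348, -0.203], TCP at [0.173, 0.522, 0.219] pointing down, gripper open.
Joint ranges: [-3.14, 3.14], [-0.91, 2.08], [0.19, 2.58], [-1.22, 4.36], [0.22, 2.71], [-3.12, 3.12]. Speed limits (rad/s): [2.57, 2.57, 3.14, 3.14, 3.14, 3.14].

## Interface

Orientations are given as a 3x3 rotation matrix whose columns are the frame's x, y, z axes.
In Python, from station import manip gives the robot as it stands.
- The arm moves only by the tool step_arm, never from a script. Its argument "commands" is text: rows parted by semicolons, each of 5 numbers parted by spaces: the shift along the tool's x, y, z in m, then the turn about the tool's z in degrees, then the closure in counts, from 0 (fully open) to 255 (shut). In form: tx ty tz yaw fingers; .... A call has 1 to 12 rows; each row is the pose to reach, as a shift and turn from the pose commanded when the call began, along the tool's axes at that moment; what a row does not reach only later rows make up. A row lasts 1/10 s, in which the tool goes at most 50 mm and 8.59 degrees, less where a joint would pass 70% of its speed; a pose out of reach is approached as far as the arm can. A call with a gripper value outside its range is refused whole. The fingers move at their own pace and stop on an object; "newtons" is the grip in N (left out, the last holds). Time passes only in rows, so rows that repeat a pose let the fingers close. It gives the time, the measured TCP pose, the force and the opening at its end, in the units of the state.
- manip.read_state(): the state, without advancing time (a new reading comes with each control period).
- manip.capture(name): name is "scene" or "side" or "wrist"; returns the picture (400x640x3 uint8, red, green, blue); there is no depth.
- manip.camera_params(name): a dict with "camera_matrix" (3x3 intrinsics, pixels), "R" (3x3) and "t" (3): a world point X has camera coordinates R X + t. Camera axes: x right, y down, z forward; pixel columns grow to the right and rows downward; lengths in m; the calibration is good to about 2 mm. A picture is of the moment at which its call begins: read the wrist's pose just before it. camera_params takes no time and is no camera call; for the wrist camera it gives the pose at the moment of the call.
- manip.job_done(): hands the job in, once; it reports no verdict.
The state is a dict: "t": time; "qpos": joint angles; "qvel": joint speeds; "tau": joint torques, N m; "eef_pos": TCP position; "orientation": TCP orientation; "force": force on the tool from outside, world axes, zero at the start; "wrist_torque": the same for the moment, N m; "finger_gap": finger opening in m.
Only numpy, scipy, OpenCV 4.12 (cv2) and the standard library are available. Lean on these libraries where they do the work, as an engineer would, in place of code of your own. Each camera call takes 0.05 s, during which the arm holds its last target.

## Working session

There is one attempt and no reset: what is moved stays moved. The work goes in short steps, Python scripts to look and compute and a tool call to move; the robot and the scene stay as the last step left them, time stands still between calls to the robot, and variables do not carry over. Pictures are saved under pics/ and viewed, and the job is handed in when it is done.

Besides the shell and the picture viewer there is one more tool, called after "Emit:" as name(argument=value, ...) on one line, values as JSON. step_arm: Moves the arm, as the interface text tells. Its arguments: {"type":"object","properties":{"commands":{"type":"string"},"newtons":{"type":"number"}},"required":["commands"]}

```bash
mkdir -p pics; python3 - <<'E'
from station import manip
import cv2,json
for n in("scene","side","wrist"):
    p=manip.camera_params(n)
    im=manip.capture(n); cv2.imwrite(f"pics/{n}0.png",im[:,:,::-1])
    print(n,{k:[[round(float(x),4) for x in r] if hasattr(r,'__len__') else round(float(r),4) for r in v] for k,v in p.items() if k in("camera_matrix","R","t")})
s=manip.read_state();print(s)
E
```

```text
scene {'camera_matrix': [[391.7532, 0.0, 322.444], [0.0, 391.7532, 203.7149], [0.0, 0.0, 1.0]], 'R': [[0.6097, 0.7925, -0.0151], [0.646, -0.5078, -0.5699], [-0.4594, 0.3377, -0.8216]], 't': [-0.3291, -0.3181, 1.3008]}
side {'camera_matrix': [[510.9317, 0.0, 312.183], [0.0, 510.9317, 196.0519], [0.0, 0.0, 1.0]], 'R': [[0.9798, -0.199, -0.0211], [-0.1249, -0.5254, -0.8416], [0.1564, 0.8272, -0.5397]], 't': [-0.5679, 0.1925, 1.2485]}
wrist {'camera_matrix': [[283.7043, 0.0, 320.3345], [0.0, 283.7043, 198.4367], [0.0, 0.0, 1.0]], 'R': [[0.3136, 0.9496, -0.002], [0.9186, -0.3028, 0.254], [0.2406, -0.0815, -0.9672]], 't': [-0.5493, -0.0307, 0.3892]}
{'t': 0.15, 'qpos': array([ 1.04819550e+00,  2.59211330e-01,  1.53580433e+00,  7.62538246e-06,
        1.34800057e+00, -2.02798627e-01]), 'qvel': array([-7.77030464e-05, -2.47301883e-03, -3.10392105e-03, -1.93052493e-05,
       -5.39049954e-04, -1.01490343e-03]), 'tau': array([ 2.94837548e-03, -4.37642419e+01, -2.84234405e+01,  7.21314386e-02,
        3.79411702e-02, -7.00731675e-05]), 'eef_pos': array([0.17267538, 0.52176229, 0.21800043]), 'orientation': array([[-9.49296983e-01,  3.14379904e-01, -7.17005041e-04],
       [ 3.14380585e-01,  9.49296232e-01, -1.22985666e-03],
       [ 2.94007963e-04, -1.39291168e-03, -9.99998987e-01]]), 'force': array([ 0.10006762,  0.95960468, -0.77389586]), 'wrist_torque': array([-0.05690825, -0.00576738, -0.05531764]), 'finger_gap': 0.09350610549023383}
```

View pics/scene0.png

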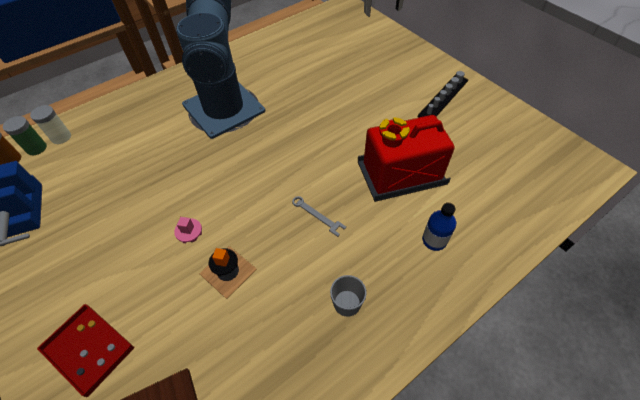

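View pics/side0.png

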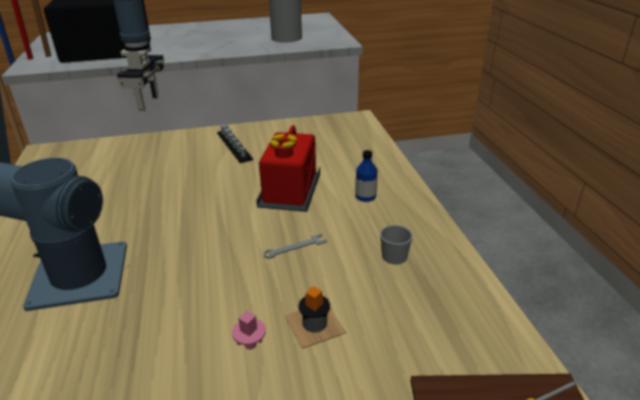

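View pics/wrist0.png

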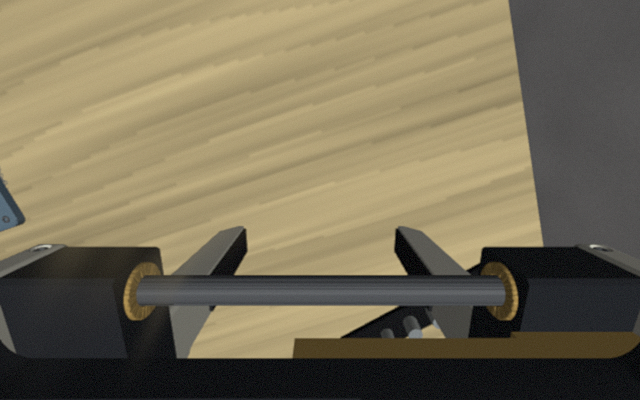

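The scene view shows two stopper-shaped things. One has an orange block on a black flange in the grey pipe on the wooden board (scene 221,262; side 314,302). The other is pink and loose (scene 187,229; side 249,328). The orange and black one fits the description. The can's neck is at scene (395,130) and side (284,142). Next I'll enlarge both.

```bash
cat > h.py <<'E'
import numpy as np,cv2
from station import manip
def ray(n,u,v,z,p=None):
    p=p or manip.camera_params(n);K,R,t=[np.array(p[k]) for k in("camera_matrix","R","t")]
    C=-R.T@t;d=R.T@np.linalg.inv(K)@np.array([u,v,1.]);return C+d*(z-C[2])/d[2]
def proj(n,X,p=None):
    p=p or manip.camera_params(n);K,R,t=[np.array(p[k]) for k in("camera_matrix","R","t")]
    x=K@(R@np.array(X,float)+t);return x[:2]/x[2]
def tri(obs,P=None):
    A=[];b=[]
    for n,u,v in obs:
        p=(P or {}).get(n) or manip.camera_params(n);K,R,t=[np.array(p[k]) for k in("camera_matrix","R","t")]
        d=R.T@np.linalg.inv(K)@np.array([u,v,1.]);d/=np.linalg.norm(d);M=np.eye(3)-np.outer(d,d)
        A.append(M);b.append(M@(-R.T@t))
    return np.linalg.lstsq(np.vstack(A),np.hstack(b),rcond=None)[0]
E
python3 - <<'E'
import cv2,numpy as np
a=cv2.imread("pics/scene0.png");b=cv2.imread("pics/side0.png")
c=lambda i,x,y,w,h,s:cv2.resize(i[y:y+h,x:x+w],None,fx=s,fy=s,interpolation=cv2.INTER_CUBIC)
cv2.imwrite("pics/crop0.png",np.vstack([np.hstack([c(a,165,205,100,75,4),c(b,225,275,100,75,4)]),np.hstack([c(a,360,105,100,75,4),c(b,250,115,100,75,4)])]))
E
```

```text
(no output)
```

View pics/crop0.png

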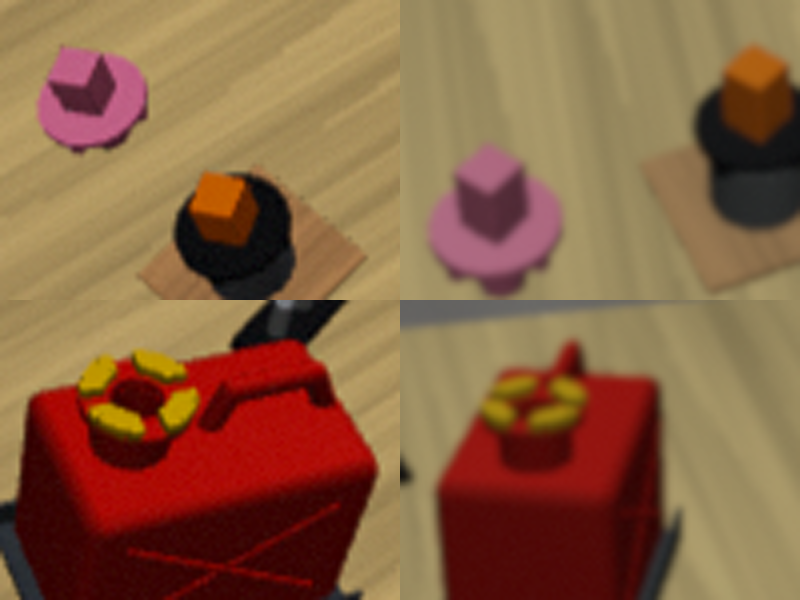

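The crop confirms it: the upper right panel shows the orange block on a black flange in the pipe. Pink is excluded. The four yellow collar blocks are visible in both views.

```bash
python3 - <<'E'
from h import *
np.set_printoptions(precision=4,suppress=True)
S=lambda x,y:(165+x/4,205+y/4)
c=[S(205,172),S(252,182),S(238,218),S(193,206)]
X=[ray("scene",*p,.097) for p in c];print(np.array(X),np.mean(X,0))
for i in range(4):
    d=X[(i+1)%4]-X[i];print(np.hypot(*d[:2]),np.degrees(np.arctan2(d[1],d[0]))%90)
c=[(225+x/4,275+y/4) for x,y in[(357,45),(390,67),(358,88),(325,66)]]
X=[ray("side",*p,.097) for p in c];print(np.array(X),np.mean(X,0))
for i in range(4):
    d=X[(i+1)%4]-X[i];print(np.hypot(*d[:2]),np.degrees(np.arctan2(d[1],d[0]))%90)
for n,c in(("scene",[(360+x/4,105+y/4) for x,y in[(99,75),(160,64),(180,110),(117,120)]]),("side",[(250+x/4,115+y/4) for x,y in[(115,87),(168,90),(155,117),(100,115)]])):
    X=[ray(n,*p,.195) for p in c];m=np.mean(X,0);print(n,m)
    for x in X:d=x-m;print(np.hypot(*d[:2]),np.degrees(np.arctan2(d[1],d[0]))%90)
# colour masks
a=cv2.imread("pics/scene0.png")
for n in("scene","side"):
    im=cv2.cvtColor(cv2.imread(f"pics/{n}0.png"),cv2.COLOR_BGR2HSV)
    y,x=np.where(cv2.inRange(im,(22,170,100),(35,255,255))>0);print(n,len(x),x.min(),x.max(),y.min(),y.max(),x.mean(),y.mean())
print(tri([("scene",220.2,253.5),("side",314.3,291.5)]),tri([("scene",394.8,128),("side",283.6,140.6)]))
E
```

```text
[[ 0.5125 -0.2817  0.097 ]
 [ 0.5346 -0.2637  0.097 ]
 [ 0.5496 -0.2812  0.097 ]
 [ 0.5274 -0.2975  0.097 ]] [ 0.531 -0.281  0.097]
0.028483176428020895 39.01100251244842
0.02301216151282463 40.57939529906953
0.02748574294720013 36.26734496209181
0.02175120833216287 43.384732997728435
[[ 0.5313 -0.27    0.097 ]
 [ 0.5444 -0.2897  0.097 ]
 [ 0.5254 -0.3009  0.097 ]
 [ 0.5122 -0.2816  0.097 ]] [ 0.5283 -0.2855  0.097 ]
0.02364477630259622 33.676679974405495
0.022066861622031864 30.631758882294434
0.023380193210293557 34.40540173828509
0.02235141984751256 31.35438458438867
scene [0.5497 0.2203 0.195 ]
0.027644986555242522 19.209379103859504
0.0288454813765652 19.634741932540862
0.02810015622230639 18.280495957831906
0.02839013675361824 18.730402922995864
side [0.5473 0.215  0.195 ]
0.028286219397586895 20.0449578490974
0.028642274827786786 26.893374924643563
0.027645632595437862 21.35344369082742
0.02935180910515544 28.00199689325322
scene 235 93 408 117 324 392.7531914893617 128.36170212765958
side 132 271 533 135 399 303.25757575757575 162.09848484848484
[ 0.5287 -0.2814  0.0936] [0.5479 0.2229 0.1913]
```

Emit:
step_arm(commands="-0.04 -0.014 -0.02 0 0; -0.481 -0.169 -0.08 0 0; -0.481 -0.169 -0.08 0 0; -0.481 -0.169 -0.08 0 0; -0.481 -0.169 -0.08 0 0; -0.481 -0.169 -0.08 0 0; -0.481 -0.169 -0.08 0 0; -0.481 -0.169 -0.08 0 0; -0.481 -0.169 -0.08 0 0; -0.481 -0.169 -0.08 0 0; -0.481 -0.169 -0.08 0 0; -0.481 -0.169 -0.08 0 0")

```text
t: 1.35
eef_pos: [0.5788, 0.2077, 0.2977]
orientation: [[-0.948, 0.318, -0.0], [0.318, 0.948, -0.001], [0.0, -0.001, -1.0]]
force: [-0.4, 0.4, -0.3]
finger_gap: 0.0933
```

Emit:
step_arm(commands="0 0 0 0 0; 0 0 0 0 0; 0 0 0 0 0")

```text
t: 1.65
eef_pos: [0.5752, 0.2116, 0.2988]
orientation: [[-0.95, 0.313, -0.0], [0.313, 0.95, 0.0], [0.0, 0.0, -1.0]]
force: [-0.4, 0.4, -0.4]
finger_gap: 0.0932
```

```bash
cat > snap.py <<'E'
import sys,json
from h import *
n,f=sys.argv[1:3]
p=manip.camera_params(n);s=manip.read_state()
im=manip.capture(n);cv2.imwrite(f"pics/{f}.png",im[:,:,::-1])
json.dump({k:np.array(p[k]).tolist() for k in("camera_matrix","R","t")},open(f"pics/{f}.json","w"))
print(s["t"],s["eef_pos"],s["qvel"].max(),s["orientation"].round(4).tolist(),"F",s["force"],s["wrist_torque"],s["finger_gap"])
E
python3 snap.py wrist w1
```

```text
1.65 [0.57523567 0.21163127 0.29875568] -3.671020472745257e-05 [[-0.9499, 0.3127, -0.0003], [0.3127, 0.9499, 0.0002], [0.0004, 0.0001, -1.0]] F [-0.3764545   0.37556666 -0.35775132] [ 0.03400054  0.02292252 -0.04294563] 0.09316455522357847
```

View pics/w1.png

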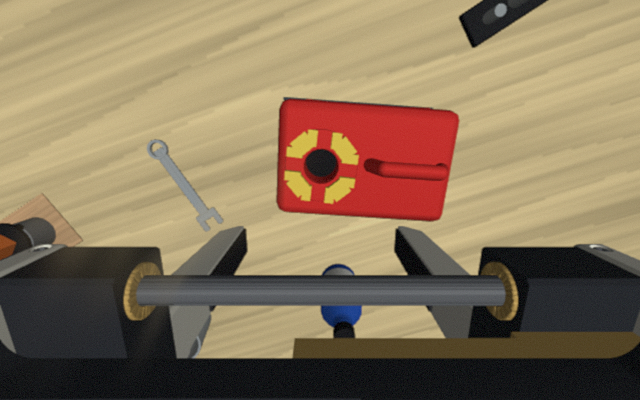

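The wrist picture shows the collar at (321,166), with four slots roughly up, down, left and right of it. I'll rectify the z = 0.195 plane and fit it.

```bash
cat > collar.py <<'E'
import sys,json
from h import *
f=sys.argv[1];im=cv2.imread(f"pics/{f}.png");p=json.load(open(f"pics/{f}.json"))
c=np.array([.548,.219]);s=.00025;N=400
g=(np.arange(N)-N/2)*s
X,Y=np.meshgrid(c[0]+g,c[1]+g)
K,R,t=[np.array(p[k]) for k in("camera_matrix","R","t")]
P=np.stack([X,Y,np.full_like(X,.195)],-1)@R.T+t;P=P@K.T
mp=(P[...,:2]/P[...,2:]).astype(np.float32)
w=cv2.remap(im,mp,None,cv2.INTER_LINEAR)
h=cv2.cvtColor(w,cv2.COLOR_BGR2HSV)
m=cv2.inRange(h,(18,110,100),(38,255,255))
# restrict to near centre
k,l,st,ce=cv2.connectedComponentsWithStats(m)
keep=[i for i in range(1,k) if st[i,4]>1500];print(st[keep,4])
m=np.isin(l,keep).astype(np.uint8)
pts=np.argwhere(m)[:,::-1].astype(np.float32)
(cx,cy),r=cv2.minEnclosingCircle(pts)
ce0=pts.mean(0)
for nm,q in(("encl",(cx,cy)),("mean",ce0)):
    d=pts-np.array(q);rad=np.hypot(*d.T)*s;a=np.arctan2(d[:,1],d[:,0])
    z=np.exp(4j*a[(rad>.021)&(rad<.033)]).mean()
    block=np.degrees(np.angle(z))/4
    sl=(block+45)%90
    print(nm,c+(np.array(q)-N/2)*s,"r",r*s,"block",block%90,"slot",sl,abs(z))
cv2.imwrite(f"pics/{f}_rect.png",w)
E
python3 collar.py w1
```

```text
[7589 7287 7631 7317]
encl [0.547375 0.221125] r 0.03689218521118164 block 20.038140995399594 slot 65.0381409953996 0.4008055692190725
mean [0.54744452 0.22123345] r 0.03689218521118164 block 20.040985 slot 65.040985 0.40080193
```

View pics/w1_rect.png

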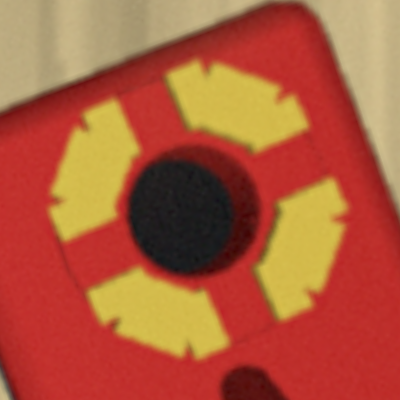

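```bash
python3 - <<'E'
from h import *
print(tri([("scene",165+85/4,205+65/4),("side",225+88/4,275+168/4)]),ray("scene",165+85/4,205+65/4,.082))
s=manip.read_state();R=s["orientation"];print(R.T@(np.array([.529-.03*np.cos(np.radians(126)),-.282-.03*np.sin(np.radians(126)),.24])-s["eef_pos"]))
E
```

```text
[ 0.38688558 -0.30225389  0.073643  ] [ 0.39291435 -0.3024618   0.082     ]
[-0.13460444 -0.50088806  0.05882037]
```

Emit:
step_arm(commands="-0.01 -0.04 0 4 0; -0.135 -0.501 0.059 36 0; -0.135 -0.501 0.059 36 0; -0.135 -0.501 0.059 36 0; -0.135 -0.501 0.059 36 0; -0.135 -0.501 0.059 36 0; -0.135 -0.501 0.059 36 0; -0.135 -0.501 0.059 36 0; -0.135 -0.501 0.059 36 0; -0.135 -0.501 0.059 36 0; -0.135 -0.501 0.059 36 0; -0.135 -0.501 0.059 36 0")

```text
t: 2.9
eef_pos: [0.546, -0.311, 0.2384]
orientation: [[-0.58, 0.814, -0.001], [0.814, 0.58, -0.0], [0.0, -0.001, -1.0]]
force: [-0.9, 0.3, -0.3]
finger_gap: 0.0929
```

Emit:
step_arm(commands="0 0 0 0 0; 0 0 0 0 0; 0 0 0 0 0")

```text
t: 3.2
eef_pos: [0.5476, -0.3058, 0.2403]
orientation: [[-0.585, 0.811, 0.001], [0.811, 0.585, -0.0], [-0.001, 0.0, -1.0]]
force: [0.6, 0.1, -0.2]
finger_gap: 0.093
```

```bash
python3 snap.py wrist w2
```

```text
3.2 [ 0.5475736  -0.30578506  0.24033965] 0.0016484476323994125 [[-0.585, 0.811, 0.0007], [0.811, 0.585, -0.0003], [-0.0007, 0.0004, -1.0]] F [ 0.61231243  0.05164515 -0.1618669 ] [-0.04467413  0.01510881  0.03217729] 0.09297778993866947
```

View pics/w2.png

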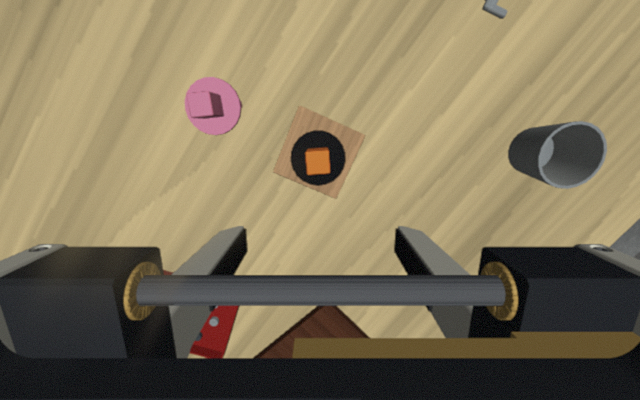

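The orange block top is at (318,161), inside the black flange on the board, nearly square to the jaws. Pink is at (212,105), and the tin is at right (560,155).

```bash
python3 - <<'E'
from h import *
import json
im=cv2.imread("pics/w2.png");p=json.load(open("pics/w2.json"))
c=np.array([.529,-.282]);s=.00025;N=400;g=(np.arange(N)-N/2)*s
X,Y=np.meshgrid(c[0]+g,c[1]+g);K,R,t=[np.array(p[k]) for k in("camera_matrix","R","t")]
def rect(z):
    P=(np.stack([X,Y,np.full_like(X,z)],-1)@R.T+t)@K.T
    return cv2.remap(im,(P[...,:2]/P[...,2:]).astype(np.float32),None,cv2.INTER_LINEAR)
w=rect(.097);cv2.imwrite("pics/w2r.png",w)
h=cv2.cvtColor(w,cv2.COLOR_BGR2HSV);m=cv2.inRange(h,(5,150,60),(20,255,255))
m=cv2.inRange(h,(5,150,185),(20,255,255))
k,l,st,ce=cv2.connectedComponentsWithStats(m);i=1+st[1:,4].argmax()
pts=np.argwhere(l==i)[:,::-1].astype(np.float32);r=cv2.minAreaRect(pts);print(st[i],r)
print("block",c+(np.array(r[0])-N/2)*s,np.array(r[1])*s,r[2])
w=rect(.059);m=(w.max(2)<45).astype(np.uint8)
k,l,st,ce=cv2.connectedComponentsWithStats(m);i=1+st[1:,4].argmax()
pts=np.argwhere(l==i)[:,::-1].astype(np.float32);q,rr=cv2.minEnclosingCircle(pts);print("flange",c+(np.array(q)-N/2)*s,rr*s)
E
```

```text
[ 133  132  127  127 8724] ((195.93434143066406, 195.24485778808594), (95.34556579589844, 95.40682983398438), 40.0302619934082)
block [ 0.52798359 -0.28318879] [0.02383639 0.02385171] 40.0302619934082
flange [ 0.5282266  -0.28367124] 0.03248222351074219
```

View pics/w2r.png

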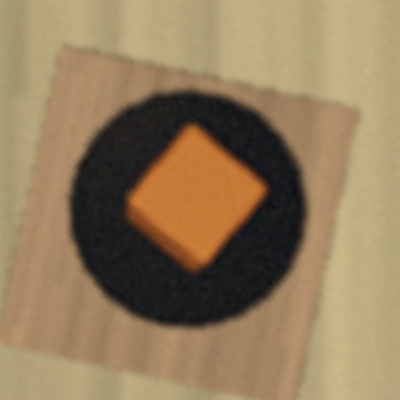

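Emit:
step_arm(commands="0.03 -0.003 0.04 -4.7 0; 0.03 -0.003 0.08 -4.7 40; 0.03 -0.003 0.12 -4.7 80; 0.03 -0.003 0.12 -4.7 80; 0.03 -0.003 0.145 -4.7 80; 0.03 -0.003 0.165 -4.7 80; 0.03 -0.003 0.174 -4.7 80; 0.03 -0.003 0.174 -4.7 80; 0.03 -0.003 0.174 -4.7 80; 0.03 -0.003 0.174 -4.7 80", newtons=25)

```text
t: 4.25
eef_pos: [0.5281, -0.2856, 0.0674]
orientation: [[-0.648, 0.762, 0.002], [0.762, 0.648, -0.002], [-0.003, 0.0, -1.0]]
force: [-0.0, -0.2, 1.2]
finger_gap: 0.0636
```

```bash
python3 snap.py wrist w3
```

```text
4.25 [ 0.52805974 -0.28555489  0.0673655 ] 0.006587128725711918 [[-0.648, 0.7617, 0.0021], [0.7617, 0.648, -0.0017], [-0.0027, 0.0005, -1.0]] F [-0.04442457 -0.21631954  1.23386401] [-0.09433501  0.01614402  0.02169988] 0.06363605970751171
```

View pics/w3.png

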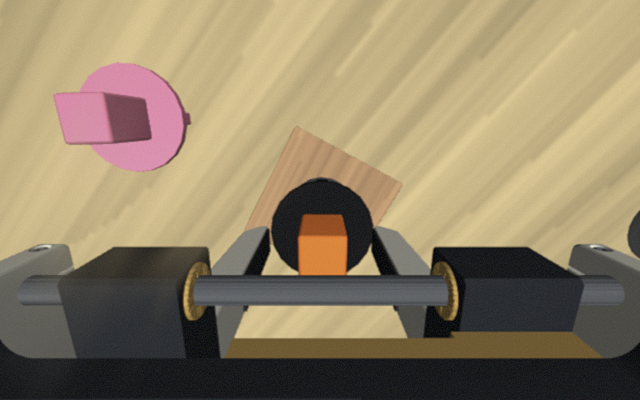

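The block is centred between the open fingers (322,250) and square to them, so I'm closing.

Emit:
step_arm(commands="0.001 0 0 0 80; 0.001 0 0 0 255; 0.001 0 0 0 255; 0.001 0 0 0 255; 0.001 0 0 0 255; 0.001 0 0 0 255; 0.001 0 0 0 255; 0.001 0 0 0 255", newtons=30)

```text
t: 5.1
eef_pos: [0.5265, -0.2841, 0.0656]
orientation: [[-0.648, 0.762, 0.0], [0.762, 0.648, 0.0], [0.0, 0.0, -1.0]]
force: [0.1, 0.0, 0.3]
finger_gap: 0.0258
```

```bash
python3 - <<'E'
from h import *
s=manip.read_state();R=s["orientation"];print(s["t"],s["eef_pos"],s["finger_gap"],s["force"],s["wrist_torque"],R.round(4).tolist(),np.degrees(np.arctan2(R[1,1],R[0,1])))
E
```

```text
5.1 [ 0.52647426 -0.28411388  0.06561182] 0.025750158022215686 [0.13447959 0.01350963 0.33570928] [-0.05927949 -0.01762803 -0.01213624] [[-0.6478, 0.7618, 0.0], [0.7618, 0.6478, 0.0001], [0.0001, 0.0001, -1.0]] 40.377517347412024
```

Gripped at 25.8 mm. Lifting.

Emit:
step_arm(commands="0 0 -0.01 0 255; 0 0 -0.03 0 255; 0 0 -0.06 0 255; 0 0 -0.1 0 255; 0 0 -0.14 0 255; 0 0 -0.18 0 255; 0 0 -0.22 0 255; 0 0 -0.24 0 255; 0 0 -0.24 0 255; 0 0 -0.24 0 255; 0 0 -0.24 0 255")

```text
t: 6.2
eef_pos: [0.5256, -0.2836, 0.3035]
orientation: [[-0.648, 0.762, -0.003], [0.762, 0.648, 0.002], [0.004, -0.001, -1.0]]
force: [-0.2, 0.2, -1.3]
finger_gap: 0.0259
```

```bash
python3 snap.py wrist w4;python3 - <<'E'
from h import *
s=manip.read_state();R=s["orientation"];print(R.T@(np.array([.5474,.2212,.29])-s["eef_pos"]),np.degrees(np.arctan2(R[1,1],R[0,1])))
E
```

```text
6.2 [ 0.52563925 -0.28356246  0.30354826] 0.009634760408302787 [[-0.6478, 0.7618, -0.0029], [0.7618, 0.6478, 0.0024], [0.0037, -0.0007, -1.0]] F [-0.20114757  0.19629958 -1.28315483] [-0.0721729   0.05375383  0.03403811] 0.02591707271300035
[0.37043769 0.34357464 0.01461171] 40.37331955948327
```

View pics/w4.png

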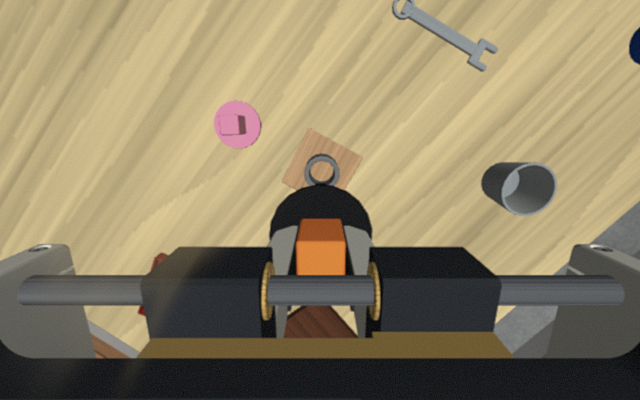

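Held and level. The pipe is left at (322,170) and the bystanders are untouched. Carrying it over the neck, turning it to the measured slot heading of 65°.

Emit:
step_arm(commands="0.02 0.02 0 -3 255; 0.37 0.344 0.01 -24.6 255; 0.37 0.344 0.01 -24.6 255; 0.37 0.344 0.01 -24.6 255; 0.37 0.344 0.01 -24.6 255; 0.37 0.344 0.01 -24.6 255; 0.37 0.344 0.01 -24.6 255; 0.37 0.344 0.01 -24.6 255; 0.37 0.344 0.01 -24.6 255; 0.37 0.344 0.01 -24.6 255; 0.37 0.344 0.01 -24.6 255; 0.37 0.344 0.01 -24.6 255")

```text
t: 7.45
eef_pos: [0.5475, 0.2243, 0.2934]
orientation: [[-0.908, 0.419, -0.004], [0.419, 0.908, 0.001], [0.004, -0.001, -1.0]]
force: [-0.1, -0.0, -1.8]
finger_gap: 0.0258
```

Emit:
step_arm(commands="0 0 0 0 255; 0 0 0 0 255; 0 0 0 0 255; 0 0 0 0 255")

```text
t: 7.85
eef_pos: [0.549, 0.2193, 0.2957]
orientation: [[-0.905, 0.425, 0.0], [0.425, 0.905, -0.0], [-0.0, -0.0, -1.0]]
force: [0.4, 0.4, -0.6]
finger_gap: 0.0258
```

```bash
python3 snap.py wrist w5; python3 snap.py scene s5; python3 snap.py side d5; python3 - <<'E'
import cv2,numpy as np
from h import *
s=manip.read_state();R=s["orientation"];print(R.T@(np.array([.5474,.2212,.29])-s["eef_pos"]),np.degrees(np.arctan2(R[1,1],R[0,1])))
a=cv2.imread("pics/s5.png");b=cv2.imread("pics/d5.png")
c=lambda i,x,y,w,h,s:cv2.resize(i[y:y+h,x:x+w],None,fx=s,fy=s,interpolation=cv2.INTER_CUBIC)
cv2.imwrite("pics/c5.png",np.hstack([c(a,350,60,100,130,4),c(b,240,60,100,130,4)]))
E
```

```text
7.85 [0.54901651 0.21930003 0.29570368] 0.002912022571905787 [[-0.9053, 0.4247, 0.0], [0.4247, 0.9053, -0.0002], [-0.0001, -0.0001, -1.0]] F [ 0.44349048  0.41384215 -0.57057685] [ 0.01293713  0.02281842 -0.05774154] 0.02583994851201882
7.9 [0.54905917 0.21945544 0.29579124] 0.006054124268670562 [[-0.9054, 0.4245, 0.0002], [0.4245, 0.9054, -0.0001], [-0.0002, 0.0, -1.0]] F [-0.19889783  0.3622608  -1.6277497 ] [-0.05146326  0.03485397 -0.0092149 ] 0.025977119612313384
7.95 [0.54900587 0.21965841 0.29582555] 0.006002932499431615 [[-0.9055, 0.4243, 0.0003], [0.4243, 0.9055, -0.0], [-0.0002, 0.0001, -1.0]] F [ 0.12195071 -0.07856875 -0.88715648] [ 0.02057246 -0.02148921  0.01587472] 0.025666728227784322
[0.00199515 0.00057434 0.0057952 ] 64.91199029472757
```

View pics/w5.png

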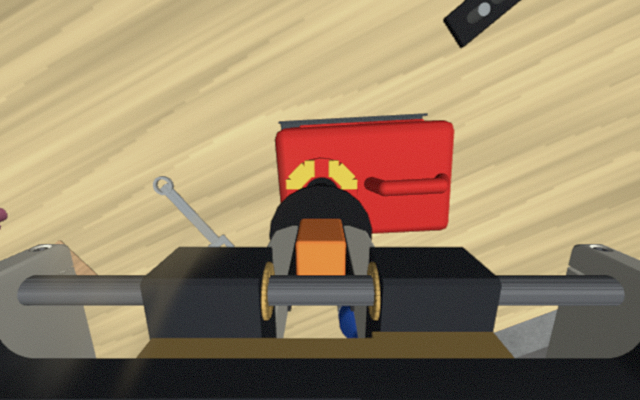

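View pics/c5.png

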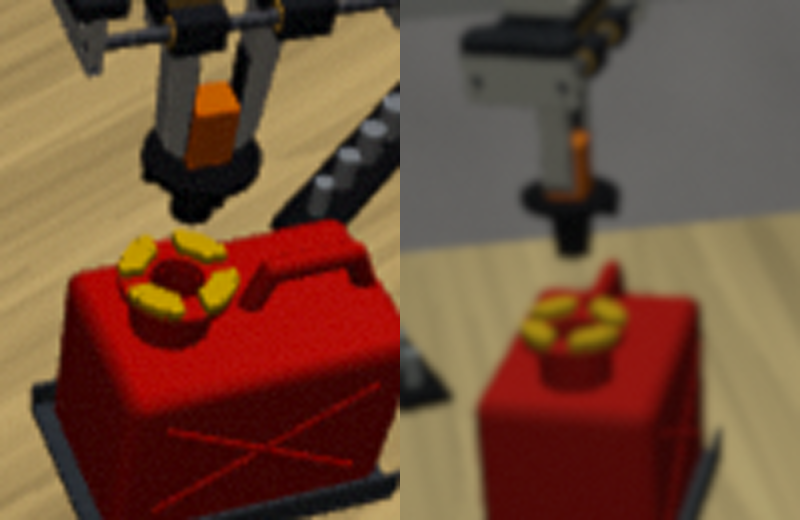

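The slot at wrist (321,170) lines up with the tool axis. Lowering to tip entry first.

Emit:
step_arm(commands="0.002 0.0005 0.02 0 255; 0.002 0.0005 0.035 0 255; 0.002 0.0005 0.04 0 255; 0.002 0.0005 0.046 0 255; 0.002 0.0005 0.052 0 255; 0.002 0.0005 0.058 0 255; 0.002 0.0005 0.062 0 255; 0.002 0.0005 0.062 0 255; 0.002 0.0005 0.062 0 255")

```text
t: 8.9
eef_pos: [0.5473, 0.2219, 0.2338]
orientation: [[-0.906, 0.423, 0.0], [0.423, 0.906, -0.0], [-0.0, 0.0, -1.0]]
force: [-0.7, 1.2, -0.7]
finger_gap: 0.0256
```

```bash
python3 snap.py side d6; python3 snap.py scene s6; python3 - <<'E'
import cv2,numpy as np
from h import *
s=manip.read_state();R=s["orientation"];print(R.T@(np.array([.5474,.2212,.2086])-s["eef_pos"]),np.degrees(np.arctan2(R[1,1],R[0,1])))
a=cv2.imread("pics/s6.png");b=cv2.imread("pics/d6.png")
c=lambda i,x,y,w,h,s:cv2.resize(i[y:y+h,x:x+w],None,fx=s,fy=s,interpolation=cv2.INTER_CUBIC)
cv2.imwrite("pics/c6.png",np.hstack([c(a,350,70,80,100,5),c(b,245,70,80,100,5)]))
E
```

```text
8.9 [0.54728937 0.22185057 0.23379282] 0.0014402181366816402 [[-0.9062, 0.4229, 0.0002], [0.4229, 0.9062, -0.0], [-0.0002, 0.0001, -1.0]] F [-0.67689589  1.18541677 -0.72637897] [0.00164569 0.01501731 0.01724709] 0.025617634283830782
8.95 [0.54737369 0.22188337 0.23394408] 0.0014743081460331466 [[-0.9061, 0.423, 0.0005], [0.423, 0.9061, 0.0001], [-0.0004, 0.0003, -1.0]] F [ 3.58786600e-01 -8.57958128e-04 -1.47199668e+00] [ 0.00478698 -0.03946637 -0.01507784] 0.025542242173027915
[-0.00025923 -0.00064552  0.02544709] 64.97930122733298
```

View pics/c6.png

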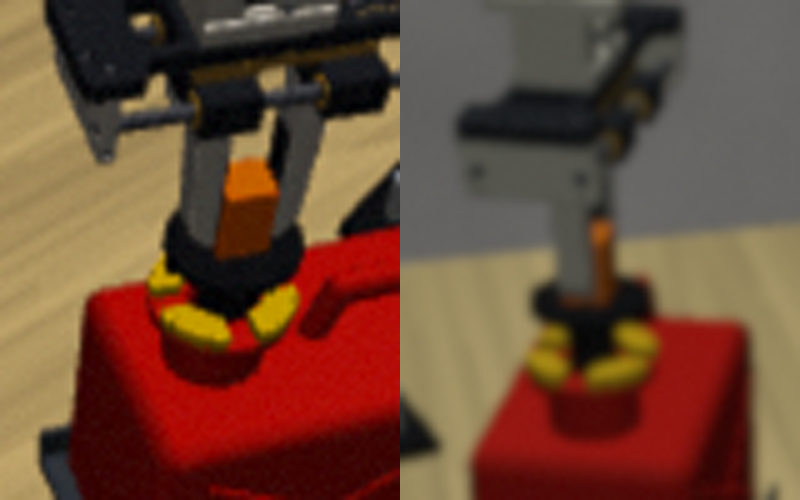

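The plug tip is in the mouth and there is no side force. Continuing down, slowly, to collar level.

Emit:
step_arm(commands="0 0 0.004 0 255; 0 0 0.008 0 255; 0 0 0.012 0 255; 0 0 0.015 0 255; 0 0 0.017 0 255; 0 0 0.019 0 255; 0 0 0.02 0 255; 0 0 0.021 0 255; 0 0 0.021 0 255; 0 0 0.021 0 255")

```text
t: 10.0
eef_pos: [0.5473, 0.2218, 0.2127]
orientation: [[-0.906, 0.423, 0.0], [0.423, 0.906, 0.0], [-0.0, 0.0, -1.0]]
force: [-0.1, -0.3, -1.4]
finger_gap: 0.0254
```

At 0.2127 the feet are about 3 mm below the collar top with no reaction force, so they are in the slots. Going on to the ledge.

Emit:
step_arm(commands="0 0 0.001 0 255; 0 0 0.002 0 255; 0 0 0.003 0 255; 0 0 0.0035 0 255; 0 0 0.004 0 255; 0 0 0.004 0 255; 0 0 0.004 0 255")

```text
t: 10.7
eef_pos: [0.5472, 0.2218, 0.2086]
orientation: [[-0.906, 0.423, -0.0], [0.423, 0.906, -0.0], [0.0, -0.0, -1.0]]
force: [0.9, 0.2, -1.8]
finger_gap: 0.0257
```

```bash
python3 snap.py side d7; python3 snap.py scene s7; python3 - <<'E'
import cv2,numpy as np
a=cv2.imread("pics/s7.png");b=cv2.imread("pics/d7.png")
c=lambda i,x,y,w,h,s:cv2.resize(i[y:y+h,x:x+w],None,fx=s,fy=s,interpolation=cv2.INTER_CUBIC)
cv2.imwrite("pics/c7.png",np.hstack([c(a,350,70,80,100,5),c(b,245,70,80,100,5)]))
E
```

```text
10.7 [0.54721264 0.22182951 0.20863392] 0.0012778833151320301 [[-0.9061, 0.423, -0.0], [0.423, 0.9061, -0.0], [0.0, -0.0, -1.0]] F [ 0.89829972  0.21513401 -1.84685007] [-0.0148826  -0.02283145  0.0351242 ] 0.025660720471303782
10.75 [0.54722039 0.22182937 0.20867239] 0.0023352023379439694 [[-0.9061, 0.423, 0.0001], [0.423, 0.9061, -0.0], [-0.0001, 0.0, -1.0]] F [ 0.37589456  0.57250384 -0.91812291] [-0.04575146 -0.02159655 -0.00562163] 0.025828894735445845
```

View pics/c7.png

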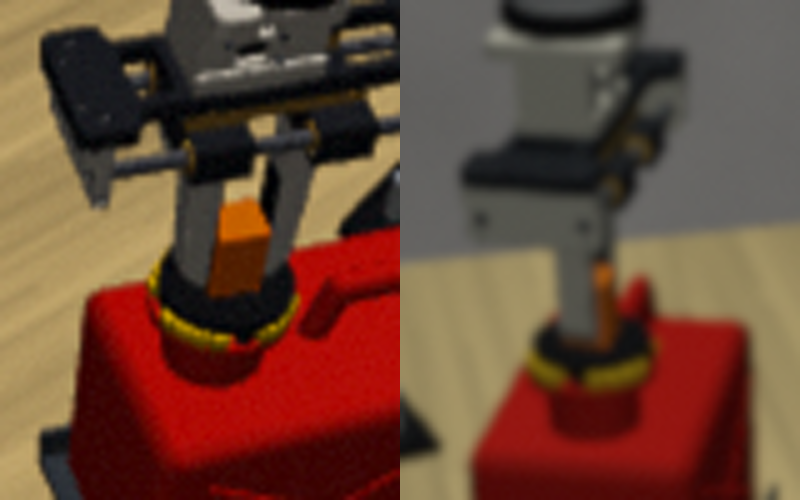

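The flange is flush with the collar and a foot shows in the slot at scene crop (243,340). I'll feel for the ledge contact before opening.

Emit:
step_arm(commands="0 0 0.0005 0 255; 0 0 0.001 0 255; 0 0 0.0015 0 255; 0 0 0.0015 0 255; 0 0 0.0015 0 255")

```text
t: 11.3
eef_pos: [0.5473, 0.2219, 0.2086]
orientation: [[-0.906, 0.423, 0.001], [0.423, 0.906, 0.0], [-0.001, 0.001, -1.0]]
force: [-2.4, -0.2, 6.6]
finger_gap: 0.0258
```

Ledge contact: z stops at 0.2086 with about 8 N upward. Relaxing, then letting go.

Emit:
step_arm(commands="0 0 -0.001 0 255; 0 0 -0.001 0 200; 0 0 -0.001 0 150; 0 0 -0.001 0 120; 0 0 -0.001 0 100; 0 0 -0.001 0 80; 0 0 -0.001 0 80; 0 0 -0.001 0 80; 0 0 -0.001 0 80")

```text
t: 12.2
eef_pos: [0.5472, 0.2219, 0.2081]
orientation: [[-0.906, 0.423, -0.0], [0.423, 0.906, -0.0], [0.0, -0.0, -1.0]]
force: [-0.5, -0.3, 0.2]
finger_gap: 0.0637
```

Emit:
step_arm(commands="0 0 -0.01 0 80; 0 0 -0.03 0 80; 0 0 -0.06 0 80; 0 0 -0.1 0 80; -0.03 0 -0.14 0 80; -0.03 0 -0.14 0 80; -0.03 0 -0.14 0 80; -0.03 0 -0.14 0 80; -0.03 0 -0.14 0 80")

```text
t: 13.1
eef_pos: [0.5733, 0.2093, 0.3466]
orientation: [[-0.906, 0.423, -0.003], [0.423, 0.906, -0.0], [0.003, -0.002, -1.0]]
force: [-0.3, -0.3, 0.4]
finger_gap: 0.0637
```

```bash
python3 snap.py wrist w8; python3 snap.py side d8; python3 snap.py scene s8; python3 - <<'E'
import cv2,numpy as np,json
from h import *
a=cv2.imread("pics/s8.png");b=cv2.imread("pics/d8.png");w=cv2.imread("pics/w8.png")
c=lambda i,x,y,w,h,s:cv2.resize(i[y:y+h,x:x+w],None,fx=s,fy=s,interpolation=cv2.INTER_CUBIC)
cv2.imwrite("pics/c8.png",np.vstack([np.hstack([c(a,355,85,80,60,5),c(b,245,95,80,60,5)]),np.hstack([c(w,260,100,120,90,10/3),c(w,0,0,640,480,.625)[:300] if 0 else cv2.resize(a,(400,300))])]))
for n,f in(("scene","s8"),("side","d8"),("wrist","w8")):
    p=json.load(open(f"pics/{f}.json"))
    im=cv2.imread(f"pics/{f}.png");h=cv2.cvtColor(im,cv2.COLOR_BGR2HSV)
    q=proj(n,[.5474,.2212,.24],p);print(n,"expected block top",q,"flange top",proj(n,[.5474,.2212,.202],p))
E
```

```text
13.1 [0.57326011 0.20929795 0.34657177] 0.0031374616229005933 [[-0.9063, 0.4226, -0.0033], [0.4226, 0.9063, -0.0004], [0.0028, -0.0018, -1.0]] F [-0.31134799 -0.30444007  0.37151441] [-0.00753438 -0.02179591  0.01623899] 0.06374849681344807
13.15 [0.5733594  0.20933223 0.34671305] 0.0022470709222277216 [[-0.9063, 0.4225, -0.003], [0.4225, 0.9063, -0.0004], [0.0025, -0.0017, -1.0]] F [ 0.72035874 -0.62128309  0.09511183] [-0.01263651  0.02137905 -0.0098138 ] 0.06376088256643896
13.2 [0.57354573 0.20933998 0.34696509] 0.001592332458141713 [[-0.9063, 0.4226, -0.0024], [0.4226, 0.9063, -0.0003], [0.002, -0.0013, -1.0]] F [-0.21202224  0.63303973 -0.75804421] [-0.06466598  0.06973223 -0.01115201] 0.06359623435800138
scene expected block top [396.94375087 113.42497704] flange top [394.75096856 125.22264804]
side expected block top [282.46492553 124.5986237 ] flange top [283.18898349 137.24412266]
wrist expected block top [320.1389414  168.29507731] flange top [320.24127429 163.12326759]
```

View pics/c8.png

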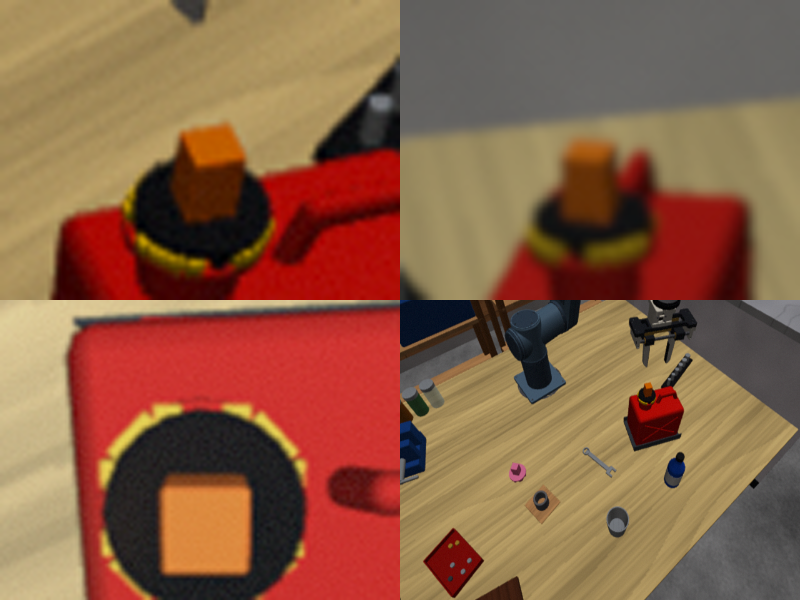

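View pics/w8.png

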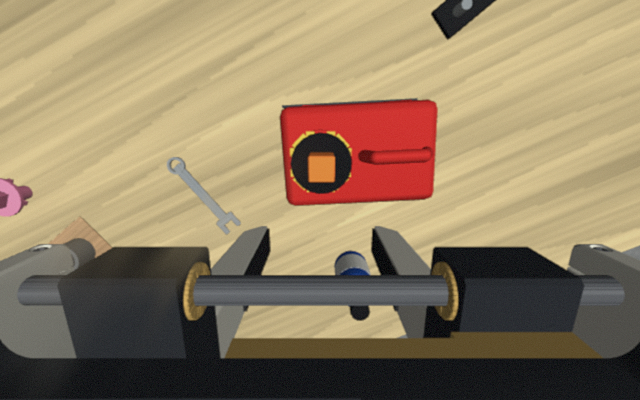

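The flange sits centred on the collar at wrist (321,162), against an expected (320,163). The block is upright, a yellow rim shows all round, and the bystanders are where they were. Gripper clear, so I'm handing in.

```bash
python3 -c "
from station import manip
print(manip.job_done())"
```

```text
the job is handed in; nothing more can be done
None
```

The stopper is home in the can's neck, released and standing still, and the job is handed in at about 13.2 s; the system gave no verdict.

**What I did:** I took the orange and black stopper from the pipe (not the pink one) and carried it to the neck. On the way I turned it to the slot angle I had measured with the wrist camera, 65°. It went straight down into the slots without any searching. I pressed until it met the ledge (about 7–8 N), eased off, opened the gripper and backed away.

**Last checks:**
- **Depth:** the tool stopped at z = 0.2086 m, which matches all four feet being fully down.
- **Centring:** the flange sits within about 1 pixel of where it should be in the wrist view.
- **Level:** the block looks upright in all three views; I did not measure the tilt.
- **Other things:** the wrench, oil bottle and tin look unmoved by eye, and the gripper is clear of everything.

No check failed. The only disagreement was in the first distant views: scene and side put the stopper and the neck up to 6 mm apart, and the slot angle read 64–69°. I used the wrist camera's values instead.

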